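Uncover the belt sander and present a handle blank

TASK

Take the yellow cover off the belt sander and hang it astride the bar of the parking rail, centred along the bar, and let go of it. Then pick up the wooden handle blank, carry it higher than the sander's stop and dust hood, bring it down between them and finish while still holding it: level, lengthwise along the belt, over the middle of the bare belt and steady about 1 cm above it, as if the belt were about to be started. The blank must never touch the sander; leave the spray can, bottle and tin as they are.

Things in the scene. Friction and masses are not known exactly. Their poses are not given: they have to be found in the camera images.
- sander: Blue bench belt sander, fixed, 300 long (x, along the belt) x 150 wide x 165 mm high; origin under its centre, at z 0. Belt: 76 wide, 130 mm above the bench, on a bed 84 wide; blue ledges either side, 105 mm high, body 130 wide. Bare belt lies between a steel stop plate (x -88 to -82, 90 wide, 30 mm above the belt) and a grey dust hood (x +85 to +160, 100 wide, 35 mm above the belt; outlet to +203).
- belt_mid (a point): Point on the belt's surface midway between stop and hood (within 2 mm), on the belt's centre line, 130 mm above the bench; x along the belt, z up.
- cover: Loose yellow tent-like cover, open below, 130 long (x) x 108 wide x 98 mm high, 0.2-0.3 kg, walls 4 mm. Upright skirts 32 high, 100 mm apart inside; two 33 degree roof slopes meet in a ridge along x, outer line 67 mm above the origin. On it a black grip bar 70 long (x), 16 wide, 63 to 98 mm above the origin. Origin: centre of its underside. Starts over the belt, x along it, on the ledges.
- cover_ridge (a point): Middle of the inner line of the cover's ridge, 62 mm above the cover's origin; axes as the cover. This line lies on the bar when the cover hangs; the weight is below it, so it hangs stably.
- rail: Parking rail, fixed: dark base plate 270 x 80 x 12 mm, two green posts 14 mm square at x = -115 and +115 mm that end inside the bar, and a round steel bar of 16 mm diameter and 250 mm length along its x. Origin: centre of the plate's underside. Nothing on it is higher than the bar's top, 138 mm above the bench.
- bar_mid (a point): Middle of the bar's axis, 130 mm above the bench (bar top at 138 mm); x along the bar, z up. The cover's ridge line comes to rest 9 to 10 mm above this point.
- blank: Loose pale wooden handle blank with two small brass pins, 120 long (x) x 28 wide (y) x 40 mm high, 0.08 to 0.13 kg. Origin: centre of its underside, z up; starts flat on the bench. Both ends are alike.
- spray_can: Spray can, bare metal with a broad blue band and a red cap, 60 mm diameter, 160 mm high, standing; origin: centre of its underside. To be left alone.
- bottle: Blue plastic bottle with red label and white cap, 64 mm diameter, 190 mm high, standing; origin: centre of its underside. To be left alone.
- tin: Low red and white round tin, 77 mm diameter, 42 mm high; origin: centre of its underside. To be left alone.
Things that resemble listed ones, but are neither listed nor needed, are in the scene too. Of the things like the cover, leave any that is purple; of the rest the smaller one is meant.

How it is judged:
By the outcome, as a careful person would: the job done as asked, in the order asked, and still so for the second after the job is handed in, while the arm keeps its last pose, push and grip.
It also fails if it takes over 61 s, if anything falls off the work surface, if the arm or the gripper's body presses on something with over 40 N, if the wrist force passes 120 N, or if a joint passes its speed limit or range.

ROBOT

A 6-joint arm with a two-finger parallel gripper is mounted at the origin on the work surface. World frame = base frame: x ahead of the robot, y to its left, z up, the work surface at z = 0. Lengths are in mm, angles in rad, forces in N, time in s.
With the tool pointing down it reaches from about 375 to 975 mm from the base axis. Payload 3.8 kg.
Tool frame: the origin (TCP) lies midway between the tips of the shut fingers; the grasp point (between the pads) lies 19 mm behind it; z points along the fingers, y is the line along which they close (so a half turn about z gives the same grasp; the last joint's range is limited). The gripper opens to 88 mm and grips with 3 to 60 N. Pads are 18 mm wide; open, the fingers measure 123 mm over their backs; the gripper's body (75 mm by 187 mm) begins 45 mm behind the grasp point.
Start: joints at [-0.037, 0.264, 1.604, -0, 1.274, -0.037], TCP at [674.995, -0.002, 238.706] pointing down, gripper open.
Joint ranges: [-2.63, 2.63], [-0.94, 2.18], [0.31, 2.57], [-1.31, 4.45], [0, 2.66], [-2.55, 2.55]. Speed limits (rad/s): [2.57, 2.57, 3.14, 3.14, 3.14, 3.14].

INTERFACE

Orientations are given as a unit quaternion [x, y, z, w].
In Python, from station import robot gives the robot as it stands. The module is installed in compiled form; this text tells all that it offers.
- The arm moves only by the shell command python3 -m jog 'ROWS'. ROWS is a JSON object of lists of equal length, an entry for each row: "slide": the shift along the tool's x, y, z in units of 250 mm (1.0 is 250 mm), a list of three; "twist": the turn about the tool's z in units of 2 pi rad (1.0 is 2 pi rad); "jaw": the closure, from 0 (fully open) to 1 (shut). A call has exactly 10 rows; each row is the pose to reach, as a shift and turn from the pose commanded when the call began, along the tool's axes at that moment, turning the shorter way round; what a row does not reach only later rows make up. A row lasts 1/8 s, in which the tool goes at most 62.5 mm and 10.7 degrees, less where a joint would pass 70% of its speed; a pose out of reach is approached as far as the arm can. A call with a number of a shift or a turn outside -1 to 1 is refused whole. A call with a gripper value outside its range is refused whole. The fingers move at their own pace and stop on an object; the grip force is fixed at half the most. Time passes only in rows, so rows that repeat a pose let the fingers close, or fill a call up. It gives the time, the measured TCP pose, the force, the opening and the grip force at its end, in the units of the state.
- robot.sense(): the state, without advancing time (a new reading comes with each control period).
- robot.get_image(name): name is "scene" or "side" or "wrist"; returns the picture (420x560x3 uint8, blue, green, red); there is no depth.
- robot.camera_info(name): a dict with "intrinsics" (3x3 intrinsics, pixels), "position" and "attitude" of the camera in the world; the wrist camera has in their place "mount" (4x4, takes a point from camera to tool coordinates, whose origin is the TCP and whose axes are the flange's). Camera axes: x right, y down, z forward; pixel columns grow to the right and rows downward; lengths in mm; the calibration is good to about 2 mm. A picture is of the moment at which its call begins: read the wrist's pose just before it. camera_info takes no time and is no camera call.
- robot.job_done(): hands the job in; it is judged then, once.
The state is a dict: "time_s": time; "q": joint angles; "qvel": joint speeds; "effort": joint torques, N m; "tcp_pos": TCP position; "eef_rot": TCP orientation; "wrist_force": force on the tool from outside, world axes, zero at the start; "ft_torque": the same for the moment, N m; "opening": finger opening in mm; "gripper_force": force on a finger pad.
Only numpy, scipy, OpenCV 4.12 (cv2) and the standard library are available. Lean on these libraries where they do the work, as an engineer would, in place of code of your own. Each camera call takes 0.05 s, during which the arm holds its last target. There are 200 camera calls.

## Working session

There is one attempt and no reset: what is moved stays moved. The work goes in short steps, Python scripts to look and compute and a shell command to move; the robot and the scene stay as the last step left them, time stands still between calls to the robot, and variables do not carry over. Pictures are saved under pics/ and viewed, at most 10 in all, crops included, and the job is handed in when it is done.

```bash
mkdir -p pics; python3 - <<'E'
from station import robot
import cv2,numpy as np
np.set_printoptions(precision=4,suppress=True)
s=robot.sense();print(s)
for n in ("scene","side","wrist"):
    print(n,robot.camera_info(n))
    cv2.imwrite(f"pics/{n}0.png",robot.get_image(n))
E
```

```text
{'time_s': 0.0, 'q': array([-0.0369,  0.2647,  1.6054, -0.    ,  1.2737, -0.0369]), 'qvel': array([ 0.0018,  0.0006, -0.0012,  0.0014,  0.0001,  0.0022]), 'effort': array([ -0.001 , -50.2114, -35.6872,   0.0726,   0.0292,  -0.0002]), 'tcp_pos': array([674.2938,   0.0158, 237.409 ]), 'eef_rot': array([ 0.7071,  0.7071, -0.0008, -0.0008]), 'wrist_force': array([ 0.4221,  0.8858, -0.034 ]), 'ft_torque': array([ 0.0201, -0.0025, -0.081 ]), 'gripper_force': 0.0, 'opening': 88.25147982991452}
scene {'intrinsics': array([[421.4096,   0.    , 273.5828],
       [  0.    , 421.4096, 207.4428],
       [  0.    ,   0.    ,   1.    ]]), 'position': array([1275.5691,  483.2782, 1034.0192]), 'attitude': array([ 0.4713,  0.8039, -0.3088, -0.1904])}
side {'intrinsics': array([[480.6191,   0.    , 275.5471],
       [  0.    , 480.6191, 203.2342],
       [  0.    ,   0.    ,   1.    ]]), 'position': array([-232.7047,  821.9549,  971.5106]), 'attitude': array([-0.3427,  0.832 , -0.3985,  0.1774])}
wrist {'intrinsics': array([[299.6364,   0.    , 275.6015],
       [  0.    , 299.6364, 209.2325],
       [  0.    ,   0.    ,   1.    ]]), 'mount': array([[   0.0013,   -0.9612,   -0.2759,   69.9775],
       [   1.    ,    0.0013,    0.0002,    1.0467],
       [   0.0002,   -0.2759,    0.9612, -146.1712],
       [   0.    ,    0.    ,    0.    ,    1.    ]])}
```

View pics/scene0.png

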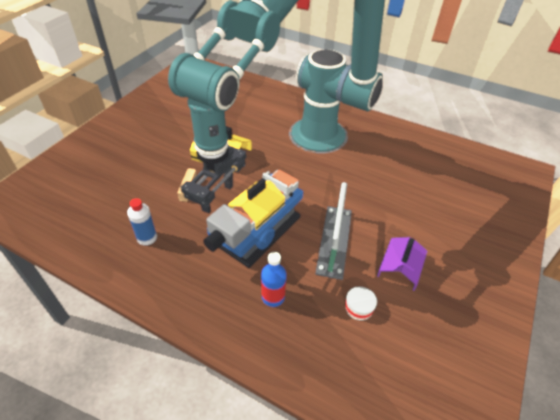

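View pics/side0.png

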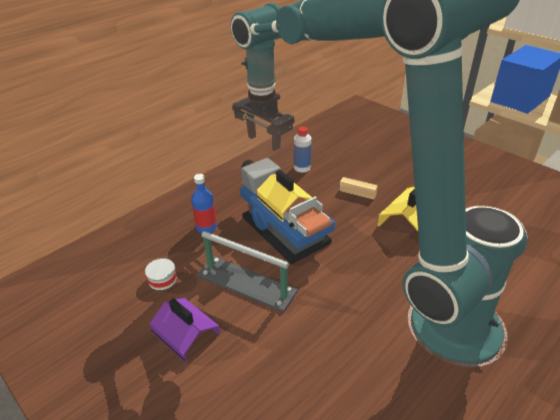

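```bash
python3 - <<'E'
import cv2
a=cv2.imread("pics/scene0.png")[160:290,175:375]; b=cv2.imread("pics/side0.png")[145:315,185:385]
cv2.imwrite("pics/c1.png",cv2.resize(a,None,fx=4,fy=4,interpolation=cv2.INTER_CUBIC))
b=cv2.resize(b,None,fx=3.5,fy=3.5,interpolation=cv2.INTER_CUBIC)
cv2.imwrite("pics/c2.png",b)
E
```

```text
(no output)
```

View pics/c1.png

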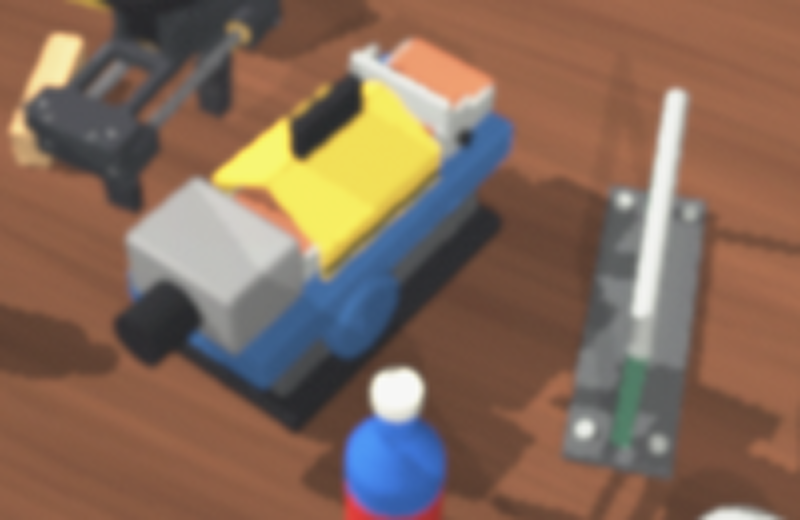

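View pics/c2.png

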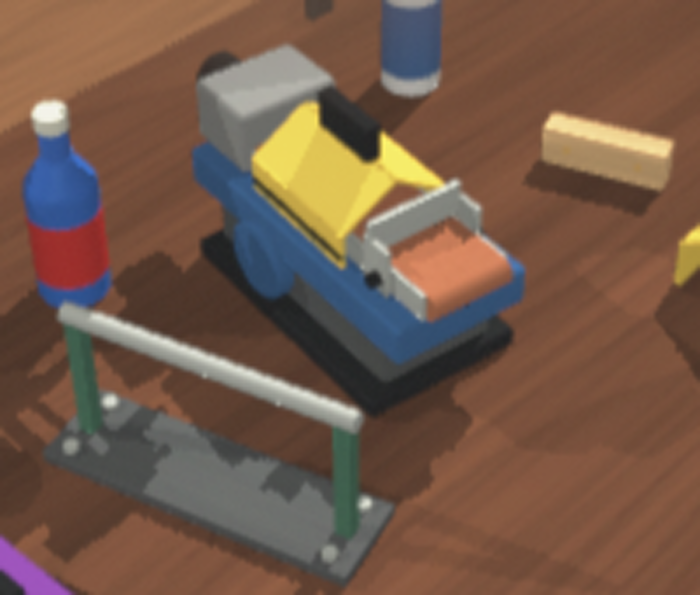

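Crops show: bar ends (scene c1 (677,95)/(640,345), side c2 (62,315)/(358,420)), cover grip on the sander (scene (295,123)–(355,80), side (325,95)–(375,135)), blank upper face (side (552,115),(672,142),(666,158),(545,130)).

```bash
cat > h.py <<'E'
import numpy as np
from station import robot
from scipy.spatial.transform import Rotation as R
np.set_printoptions(precision=1,suppress=True)
def cam(n,s=None):
    c=robot.camera_info(n);K=c["intrinsics"]
    if n!="wrist": return K,R.from_quat(c["attitude"]).as_matrix(),c["position"]
    M=c["mount"];T=R.from_quat(s["eef_rot"]).as_matrix()
    return K,T@M[:3,:3],T@M[:3,3]+s["tcp_pos"]
def ray(c,uv,z):
    K,A,p=c;d=A@np.linalg.solve(K,[*uv,1]);return p+d*(z-p[2])/d[2]
def proj(c,X):
    K,A,p=c;v=K@(A.T@(np.asarray(X)-p));return v[:2]/v[2]
def c1(u,v): return (u/4+175,v/4+160)
def c2(u,v): return (u/3.5+185,v/3.5+145)
E
python3 - <<'E'
from h import *
S,D=cam("scene"),cam("side")
def p(l,a): print(l,*a)
p("bar scene",[ray(S,c1(*q),130) for q in [(677,95),(640,345)]])
p("bar side",[ray(D,c2(*q),130) for q in [(62,315),(358,420)]])
p("grip scene",[ray(S,c1(*q),203) for q in [(295,123),(355,80)]])
p("grip side",[ray(D,c2(*q),203) for q in [(325,95),(375,135)]])
p("blank",[ray(D,c2(*q),40) for q in [(552,115),(672,142),(666,158),(545,130)]])
p("hood top scene 165",[ray(S,c1(*q),165) for q in [(200,182),(128,237),(233,308),(300,245)]])
p("stop side top160",[ray(D,c2(*q),160) for q in [(365,240),(460,183)]])
p("other yellow",[ray(D,q,z) for q,z in [((413,200),98)]])
p("can,bottle,tin",[ray(D,(302,168),0),ray(D,(205,228),0),ray(D,(161,280),0)])
E
```

```text
bar scene [348.  235.6 130. ] [584.9 306.5 130. ]
bar side [581.6 312.9 130. ] [346.4 236.6 130. ]
grip scene [580.9  35.4 203. ] [522.9  50.1 203. ]
grip side [568.   46.6 203. ] [501.2  58.3 203. ]
blank [ 557.3 -243.4   40. ] [ 449.3 -286.2   40. ] [ 438.5 -262.1   40. ] [ 546.6 -219.9   40. ]
hood top scene 165 [632.  -12.7 165. ] [698.9 -27.  165. ] [715.6  68.2 165. ] [647.2  78.3 165. ]
stop side top160 [454.  118.4 160. ] [449.1  15.8 160. ]
other yellow [ 288.7 -231.1   98. ]
can,bottle,tin [ 735.3 -236.4    0. ] [727.9 209.5   0. ] [643.7 427.3   0. ]
```

```bash
python3 -m jog '{"slide":[[0.192,-0.524,-0.252],[0.192,-0.524,-0.252],[0.192,-0.524,-0.252],[0.192,-0.524,-0.252],[0.192,-0.524,-0.252],[0.192,-0.524,-0.252],[0.192,-0.524,-0.252],[0.192,-0.524,-0.252],[0.192,-0.524,-0.252],[0.192,-0.524,-0.252]],"twist":[0.281,0.281,0.281,0.281,0.281,0.281,0.281,0.281,0.281,0.281],"jaw":[0,0,0,0,0,0,0,0,0,0]}'
python3 - <<'E'
from h import *;import cv2,pickle
s=robot.sense();pickle.dump(s,open("w1.pkl","wb"));im=robot.get_image("wrist")
print(s["tcp_pos"],R.from_quat(s["eef_rot"]).as_matrix(),s["q"])
cv2.imwrite("pics/w1.png",cv2.resize(im,(800,600),interpolation=cv2.INTER_CUBIC))
E
```

```text
time_s: 1.4
tcp_pos: [543.7, 48.0, 301.3]
eef_rot: [0.995, -0.099, -0.0, 0.0]
wrist_force: [-0.1, -0.3, 0.3]
opening: 88.2
gripper_force: 0.0
[543.7  48.  301.3] [[ 1.  -0.2 -0. ]
 [-0.2 -1.  -0. ]
 [-0.   0.  -1. ]] [ 0.  -0.   1.8  0.   1.4  1.8]
```

View pics/w1.png

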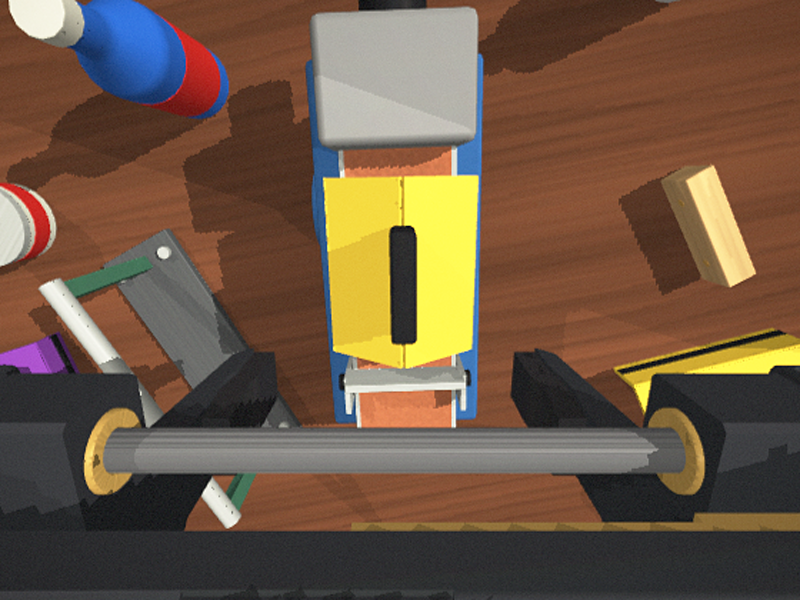

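Clear top view: grip bar top from (403,227) to (404,343), bar ends (53,287)/(228,518), hood front edge y≈143 (x 318–475), stop top (347..467, 374), blank at right with top face ≈(690,170),(713,166),(755,272),(732,286).

```bash
python3 - <<'E'
from h import *;import pickle
s=pickle.load(open("w1.pkl","rb"));W=cam("wrist",s)
f=lambda u,v,z:ray(W,(u*.7,v*.7),z)
def ang(a,b): d=b-a;return np.degrees(np.arctan2(d[1],d[0])),np.hypot(*d[:2])
for n,a,b in [("grip",(404,343,203),(403,227,203)),("bar",(228,518,130),(53,287,130)),("hood",(318,143,165),(475,140,165)),("stop",(347,374,160),(467,374,160)),
 ("roof end hood/stop",(403,367,172),(402,177,172)),("blankL",(732,286,40),(690,170,40)),("blankR",(755,272,40),(713,166,40)),("belt edges hoodside",(344,160,130),(452,160,130)),("belt stopside",(360,410,130),(452,410,130))]:
    A,B=f(*a),f(*b);print(n,A,B,(A+B)/2,ang(A,B))
T=R.from_quat(s["eef_rot"]).as_matrix();print(np.degrees(np.arctan2(T[1,0],T[0,0])))
E
```

```text
grip [516.6  46.1 203. ] [586.   33.3 203. ] [551.3  39.7 203. ] (np.float64(-10.444101080820777), np.float64(70.52504077566552))
bar [351.8 238.3 130. ] [585.2 304.8 130. ] [468.5 271.6 130. ] (np.float64(15.891657576491827), np.float64(242.66312310495601))
hood [642.8  75.3 165. ] [625.4 -20.6 165. ] [634.1  27.3 165. ] (np.float64(-100.25531976176462), np.float64(97.48723072680852))
stop [483.6  94.1 160. ] [466.3   7.5 160. ] [475.   50.8 160. ] (np.float64(-101.28686087861922), np.float64(88.31812937712557))
roof end hood/stop [486.6  51.8 172. ] [612.7  28.1 172. ] [549.6  40.  172. ] (np.float64(-10.665168269473005), np.float64(128.24619533457815))
blankL [ 447.3 -272.4   40. ] [ 566.4 -232.8   40. ] [ 506.9 -252.6   40. ] (np.float64(18.385969416373193), np.float64(125.54722003617987))
blankR [ 457.3 -294.1   40. ] [ 565.9 -253.4   40. ] [ 511.6 -273.8   40. ] (np.float64(20.56729857202356), np.float64(115.98089209466069))
belt edges hoodside [631.7  65.3 130. ] [616.8  -9.5 130. ] [624.3  27.9 130. ] (np.float64(-101.28555266863202), np.float64(76.22025983273154))
belt stopside [435.7  97.3 130. ] [420.7  22.  130. ] [428.2  59.7 130. ] (np.float64(-101.28712097251655), np.float64(76.73603178931168))
-11.360724114077396
```

```bash
python3 -m jog '{"slide":[[0.035,0.026,0.1],[0.035,0.026,0.2],[0.035,0.026,0.3],[0.035,0.026,0.4],[0.035,0.026,0.46],[0.035,0.026,0.5],[0.035,0.026,0.5],[0.035,0.026,0.5],[0.035,0.026,0.5],[0.035,0.026,0.5]],"twist":[-0.002,-0.002,-0.002,-0.002,-0.002,-0.002,-0.002,-0.002,-0.002,-0.002],"jaw":[0,0,0,0,0,0,0.5,1,1,1]}'
```

```text
time_s: 2.7
tcp_pos: [551.7, 40.0, 177.4]
eef_rot: [0.996, -0.091, 0.001, -0.0]
wrist_force: [0.3, 0.5, -0.1]
opening: 50.0
gripper_force: 0.0
```

```bash
python3 -m jog '{"slide":[[0,0,0],[0,0,0],[0,0,0],[0,0,-0.04],[0,0,-0.1],[0,0,-0.2],[0,0,-0.3],[0,0,-0.42],[0,0,-0.54],[0,0,-0.54]],"twist":[0,0,0,0,0,0,0,0,0,0],"jaw":[1,1,1,1,1,1,1,1,1,1]}'
python3 - <<'E'
from h import *;import cv2,pickle
s=robot.sense();pickle.dump(s,open("w2.pkl","wb"));im=robot.get_image("wrist")
T=R.from_quat(s["eef_rot"]).as_matrix();print(s["tcp_pos"],s["opening"],np.degrees(np.arctan2(T[1,0],T[0,0])))
cv2.imwrite("pics/w2.png",cv2.resize(im,(800,600),interpolation=cv2.INTER_CUBIC))
E
```

```text
time_s: 3.95
tcp_pos: [553.2, 40.0, 315.7]
eef_rot: [0.996, -0.091, 0.004, -0.0]
wrist_force: [1.1, -0.3, -2.6]
opening: 15.9
gripper_force: 29.9
[553.2  40.  315.7] 15.943187770786782 -10.440316123342747
```

View pics/w2.png

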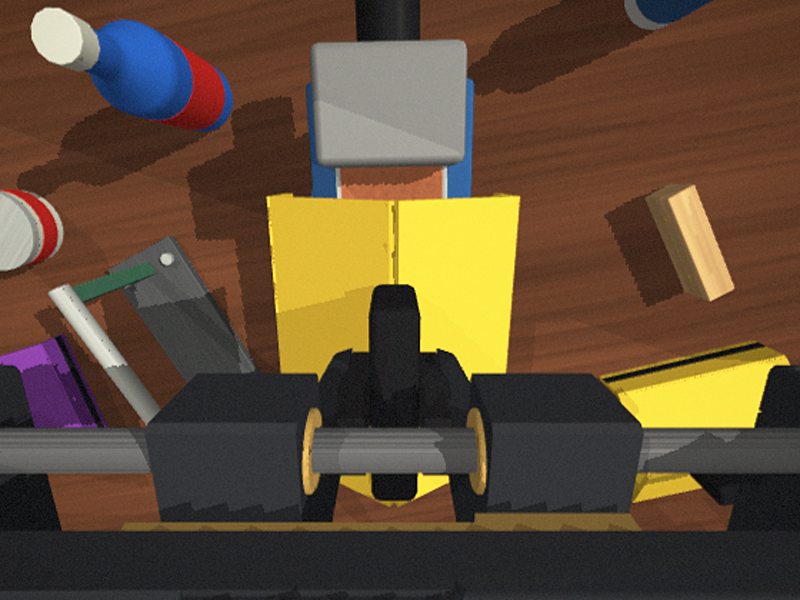

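```bash
python3 -m jog '{"slide":[[-0.03,-0.05,0],[-0.09,-0.15,0],[-0.16,-0.27,0],[-0.24,-0.4,0],[-0.32,-0.53,0],[-0.4,-0.67,0],[-0.46,-0.77,0],[-0.5,-0.83,0],[-0.51,-0.851,0],[-0.51,-0.851,0]],"twist":[0,-0.01,-0.025,-0.04,-0.06,-0.0757,-0.0757,-0.0757,-0.0757,-0.0757],"jaw":[1,1,1,1,1,1,1,1,1,1]}'
python3 - <<'E'
from h import *;import cv2,pickle
s=pickle.load(open("w2.pkl","rb"));W=cam("wrist",s);f=lambda u,v,z:ray(W,(u*.7,v*.7),z)
T=R.from_quat(s["eef_rot"]).as_matrix()
for p in [(393,286,342),(394,500,342),(393,200,311),(395,505,311)]: print(T.T@(f(*p)-s["tcp_pos"]))
s=robot.sense();pickle.dump(s,open("w3.pkl","wb"));w=robot.get_image("wrist")
T=R.from_quat(s["eef_rot"]).as_matrix();print(s["tcp_pos"],s["opening"],np.degrees(np.arctan2(T[1,0],T[0,0])))
d=robot.get_image("side");c=robot.get_image("scene")
cv2.imwrite("pics/side3.png",d)
a=cv2.resize(w,(500,375),interpolation=cv2.INTER_AREA)
b=cv2.resize(d[130:330,190:390],(400,400),interpolation=cv2.INTER_CUBIC);e=cv2.resize(c[120:300,280:460],(400,400),interpolation=cv2.INTER_CUBIC)
cv2.imwrite("pics/m3.png",np.hstack([b,e]))
E
```

```text
time_s: 5.25
tcp_pos: [464.4, 272.0, 311.2]
eef_rot: [0.989, 0.146, -0.0, 0.0]
wrist_force: [0.1, 0.0, -3.1]
opening: 15.5
gripper_force: 29.9
[ 41.1   1.1 -26. ]
[-33.    1.5 -26.5]
[63.7  1.   5.2]
[-62.5   2.    4.3]
[464.4 272.  311.2] 15.535732928953616 16.827503604913886
```

View pics/m3.png

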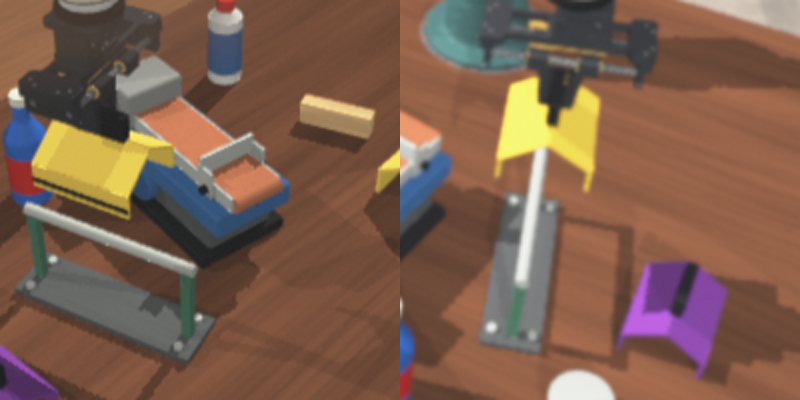

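```bash
python3 -m jog '{"slide":[[0.004,0,0.05],[0.004,0,0.14],[0.004,0,0.24],[0.004,0,0.34],[0.004,0,0.44],[0.004,0,0.52],[0.004,0,0.57],[0.004,0,0.6],[0.004,0,0.61],[0.004,0,0.62]],"twist":[0,0,0,0,0,0,0,0,0,0],"jaw":[1,1,1,1,1,1,1,1,1,1]}'
python3 - <<'E'
from h import *;import cv2
d=robot.get_image("side");c=robot.get_image("scene")
b=cv2.resize(d[180:320,190:330],(400,400),interpolation=cv2.INTER_CUBIC);e=cv2.resize(c[160:300,280:420],(400,400),interpolation=cv2.INTER_CUBIC)
cv2.imwrite("pics/m4.png",np.hstack([b,e]));print(robot.sense()["tcp_pos"])
E
```

```text
time_s: 6.65
tcp_pos: [466.0, 272.8, 157.4]
eef_rot: [0.989, 0.146, 0.001, -0.0]
wrist_force: [-0.2, 0.4, -3.1]
opening: 16.0
gripper_force: 29.9
[465.7 272.7 157.1]
```

View pics/m4.png

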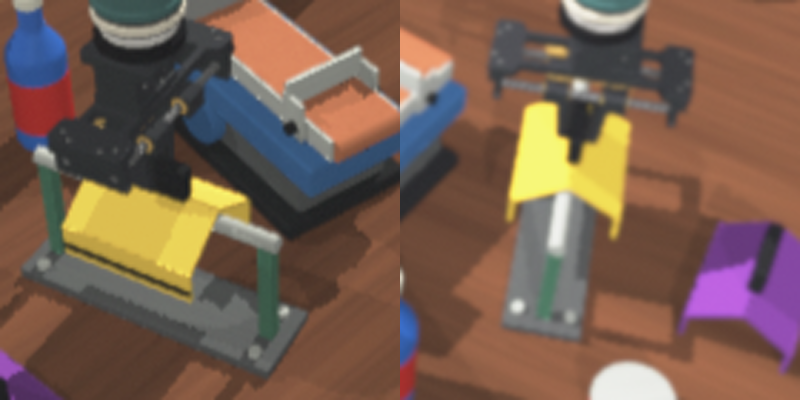

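Cover is astride the bar (both views) and still a few mm above it; lowering to contact.

```bash
python3 -m jog '{"slide":[[0,0,0.005],[0,0,0.01],[0,0,0.014],[0,0,0.018],[0,0,0.022],[0,0,0.025],[0,0,0.025],[0,0,0.025],[0,0,0.025],[0,0,0.025]],"twist":[0,0,0,0,0,0,0,0,0,0],"jaw":[1,1,1,1,1,1,1,1,1,1]}'
```

```text
time_s: 8.0
tcp_pos: [465.7, 272.5, 152.2]
eef_rot: [0.989, 0.146, 0.0, 0.0]
wrist_force: [-4.2, -2.4, 7.4]
opening: 16.1
gripper_force: 29.9
```

```bash
python3 -m jog '{"slide":[[0,0,0],[0,0,0],[0,0,0],[0,0,0],[0,0,0],[0,0,-0.05],[0,0,-0.15],[0,0,-0.3],[0,0,-0.5],[0,0,-0.6]],"twist":[0,0,0,0,0,0,0,0,0,0],"jaw":[0.85,0.7,0.5,0.5,0.5,0.5,0.5,0.5,0.5,0.5]}'
python3 - <<'E'
from h import *;import cv2,pickle
d=robot.get_image("side");s=robot.sense();pickle.dump(s,open("w5.pkl","wb"));w=robot.get_image("wrist")
b=cv2.resize(d[180:320,190:330],(400,400),interpolation=cv2.INTER_CUBIC)
e=cv2.resize(w,(400,300));e=np.vstack([e,0*e[:100]])
cv2.imwrite("pics/m5.png",np.hstack([b,e]))
T=R.from_quat(s["eef_rot"]).as_matrix();print(s["tcp_pos"],np.degrees(np.arctan2(T[1,0],T[0,0])))
E
```

```text
time_s: 9.25
tcp_pos: [466.7, 273.2, 305.0]
eef_rot: [0.989, 0.146, 0.003, -0.001]
wrist_force: [0.8, 0.1, 0.1]
opening: 43.8
gripper_force: 0.0
[467.8 273.8 308. ] 16.814389888783925
```

View pics/m5.png

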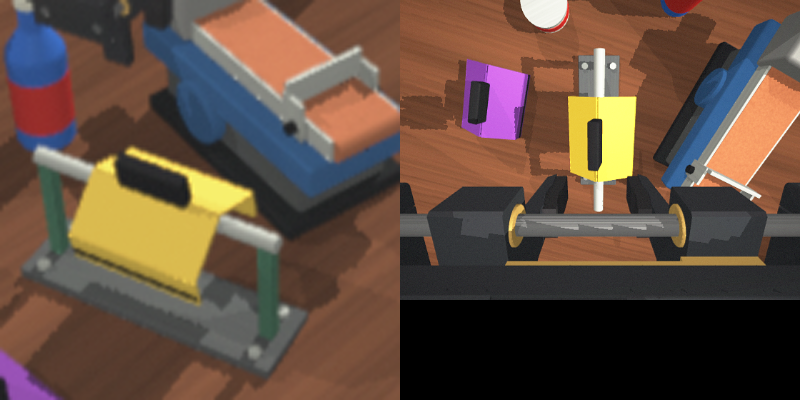

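Cover hangs on the bar, released, slightly rolled; bar ends at wrist-inset (599,48)/(598,210), ridge ends ≈(604,96)/(604,183).

```bash
python3 - <<'E'
from h import *;import pickle
s=pickle.load(open("w5.pkl","rb"));W=cam("wrist",s)
f=lambda u,v,z:ray(W,((u-400)*1.4,v*1.4),z)
a,b=f(598,210,130),f(599,48,130);c,d=f(604,183,144.5),f(604,96,144.5)
g,h=f(597,170,174),f(597,120,174)
print(a,b,(a+b)/2,b-a);print(c,d,(c+d)/2,np.linalg.norm(d-c));print(g,h,(g+h)/2)
# blank re-estimates: w1 & w2
for n,L in [("w1.pkl",[(690,170),(713,166),(755,272),(732,286)]),("w2.pkl",[(673,190),(694,184),(734,287),(711,300)])]:
    s=pickle.load(open(n,"rb"));W=cam("wrist",s)
    P=[ray(W,(u*.7,v*.7),40) for u,v in L];print(n,np.mean(P,0),*P)
print(robot.sense()["qvel"])
E
```

```text
[347.2 234.1 130. ] [590.4 306.9 130. ] [468.8 270.5 130. ] [243.2  72.8   0. ]
[404.  241.7 144.5] [530.8 281.4 144.5] [467.4 261.5 144.5] 132.7953703585701
[432.5 261.8 174. ] [499.4 282.1 174. ] [465.9 271.9 174. ]
w1.pkl [ 508.7 -263.5   40. ] [ 565.9 -233.2   40. ] [ 565.3 -253.7   40. ] [ 456.7 -294.4   40. ] [ 446.7 -272.8   40. ]
w2.pkl [ 508.7 -263.7   40. ] [ 564.7 -234.4   40. ] [ 566.7 -254.1   40. ] [ 456.6 -294.6   40. ] [ 446.8 -271.8   40. ]
[ 0.   0.   0.1 -0.  -0.  -0. ]
```

```bash
python3 -m jog '{"slide":[[-0.02,0.08,0],[-0.06,0.22,0],[-0.09,0.38,0],[-0.13,0.56,0],[-0.18,0.74,0],[-0.21,0.88,0],[-0.235,1.0,0],[-0.235,1.0,0],[-0.235,1.0,0],[-0.235,1.0,0]],"twist":[0,0,0,0,-0.009,-0.009,-0.009,-0.009,-0.009,-0.009],"jaw":[0.3,0.1,0,0,0,0,0,0,0,0]}'
python3 -m jog '{"slide":[[-0.02,0.08,0],[-0.06,0.22,0],[-0.09,0.38,0],[-0.13,0.56,0],[-0.16,0.74,0.03],[-0.19,0.88,0.1],[-0.2,1.0,0.2],[-0.2,1.0,0.2],[-0.2,1.0,0.2],[-0.2,1.0,0.2]],"twist":[0,0,0,0,0,0,0,0,0,0],"jaw":[0,0,0,0,0,0,0,0,0,0]}'
python3 - <<'E'
from h import *;import cv2,pickle
s=robot.sense();pickle.dump(s,open("w6.pkl","wb"));w=robot.get_image("wrist");cv2.imwrite("pics/w6.png",w)
T=R.from_quat(s["eef_rot"]).as_matrix();print(s["tcp_pos"],np.degrees(np.arctan2(T[1,0],T[0,0])))
W=cam("wrist",s);print(proj(W,[508,-263,40]))
h=cv2.cvtColor(w,cv2.COLOR_BGR2HSV);print(h[tuple(int(x) for x in proj(W,[508,-263,40]))[::-1]])
b=cv2.imread("pics/w1.png")[230,720];print(b)
E
```

```text
time_s: 10.6
tcp_pos: [481.1, 17.0, 299.9]
eef_rot: [0.985, 0.175, -0.001, -0.0]
wrist_force: [-0.4, -0.7, -0.4]
opening: 88.1
gripper_force: 0.0
time_s: 11.85
tcp_pos: [520.9, -234.7, 251.7]
eef_rot: [0.985, 0.175, 0.001, 0.0]
wrist_force: [-0.1, -0.1, 0.7]
opening: 87.8
gripper_force: 0.0
[ 520.9 -234.7  251.7] 20.142655939878807
[292.2 202.2]
[ 25  92 254]
[134 209 246]
```

```bash
python3 - <<'E'
from h import *;import cv2,pickle
s=pickle.load(open("w6.pkl","rb"));W=cam("wrist",s);w=cv2.imread("pics/w6.png")
h=cv2.cvtColor(w,cv2.COLOR_BGR2HSV)
for lo in (150,215,235):
    m=cv2.inRange(h,(15,50,lo),(32,150,255));m=cv2.morphologyEx(m,cv2.MORPH_OPEN,np.ones((3,3)))
    n,l,st,ce=cv2.connectedComponentsWithStats(m)
    i=l[202,292];print(lo,i,st[i] if i else None)
    if not i: continue
    c=max(cv2.findContours((l==i).astype(np.uint8),0,2)[0],key=cv2.contourArea)
    bx=cv2.boxPoints(cv2.minAreaRect(c));P=[ray(W,q,40) for q in bx]
    e=[P[k+1]-P[k] for k in range(2)]
    print(np.mean(P,0),[(np.hypot(*v[:2]),np.degrees(np.arctan2(v[1],v[0]))) for v in e])
y0=110;cv2.imwrite("pics/w6c.png",cv2.resize(w[y0:310,190:390],(800,800)[:2] if 0 else (600,600),interpolation=cv2.INTER_CUBIC))
E
```

```text
150 1 [ 280  152   23   96 2154]
[ 508.2 -261.3   40. ] [(np.float64(120.77255692112479), np.float64(20.44873861718842)), (np.float64(25.925327808746967), np.float64(-69.78704755286083))]
215 1 [ 280  154   23   94 2098]
[ 507.1 -261.8   40. ] [(np.float64(25.972305281237897), np.float64(-69.78738801628671)), (np.float64(118.48672148262646), np.float64(-158.39562293884234))]
235 1 [ 281  154   22   94 2007]
[ 507.3 -262.3   40. ] [(np.float64(24.791820640090066), np.float64(-69.78738801628657)), (np.float64(118.48672148262646), np.float64(-158.39562293884234))]
```

View pics/w6c.png

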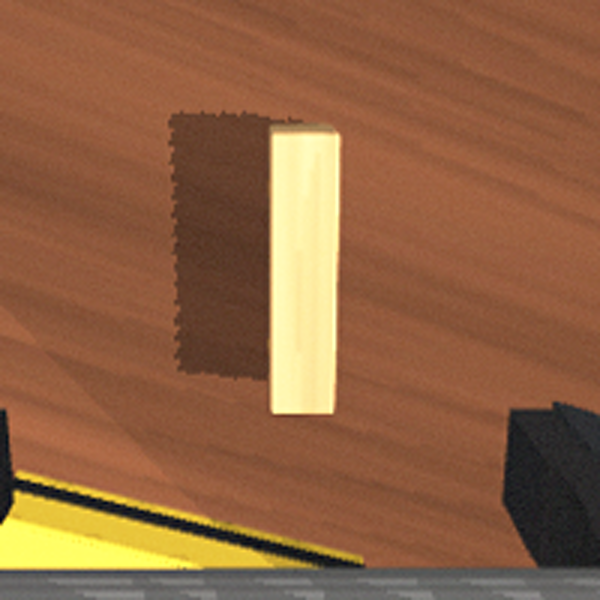

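Blank at (507.5, −262), yaw 20.4°, size matches; the neighbouring yellow cover is ~80 mm behind the grasp, clear.

```bash
python3 -m jog '{"slide":[[-0.05,0.05,0.05],[-0.088,0.084,0.18],[-0.088,0.084,0.34],[-0.088,0.084,0.5],[-0.088,0.084,0.64],[-0.088,0.084,0.76],[-0.088,0.084,0.85],[-0.088,0.084,0.91],[-0.088,0.084,0.945],[-0.088,0.084,0.95]],"twist":[0,-0.001,-0.001,-0.001,-0.001,-0.001,-0.001,-0.001,-0.001,-0.001],"jaw":[0,0,0,0,0,0,0,0,0,0]}'
python3 -m jog '{"slide":[[0,0,0],[0,0,0],[0,0,0],[0,0,0],[0,0,0],[0,0,0],[0,0,0],[0,0,0],[0,0,0],[0,0,0]],"twist":[0,0,0,0,0,0,0,0,0,0],"jaw":[0.3,0.6,1,1,1,1,1,1,1,1]}'
```

```text
time_s: 13.15
tcp_pos: [506.6, -263.2, 12.7]
eef_rot: [0.984, 0.177, -0.0, -0.0]
wrist_force: [-0.6, -0.1, 0.4]
opening: 88.0
gripper_force: 0.0
time_s: 14.4
tcp_pos: [506.6, -262.8, 12.9]
eef_rot: [0.984, 0.177, -0.0, -0.0]
wrist_force: [-0.1, 0.8, -0.0]
opening: 28.0
gripper_force: 30.0
```

```bash
python3 -m jog '{"slide":[[0,0,-0.03],[0,0,-0.1],[0,0,-0.22],[0,0,-0.37],[0,0,-0.53],[0,0,-0.69],[0,0,-0.83],[0,0,-0.93],[0,0,-0.98],[0,0,-0.98]],"twist":[0,0,0,0,0,0,0,0,0,0],"jaw":[1,1,1,1,1,1,1,1,1,1]}'
python3 - <<'E'
from h import *;import cv2,pickle
s=robot.sense();pickle.dump(s,open("w7.pkl","wb"));w=robot.get_image("wrist");cv2.imwrite("pics/w7.png",w)
T=R.from_quat(s["eef_rot"]).as_matrix();t=np.degrees(np.arctan2(T[1,0],T[0,0]));print(s["tcp_pos"],t,s["opening"])
d=np.array([553,39.5,s["tcp_pos"][2]])-s["tcp_pos"];print(T.T@d/250,(t+10.6)/360)
W=cam("wrist",s)
h=cv2.cvtColor(w,cv2.COLOR_BGR2HSV);m=cv2.inRange(h,(15,50,150),(32,150,255))
n,l,st,ce=cv2.connectedComponentsWithStats(m)
for i in range(1,n):
  if st[i][4]>500:
    ys,xs=np.where(l==i);k=ys<ys.min()+8;q=(xs[k].mean(),ys.min())
    print(st[i],T.T@(ray(W,q,s["tcp_pos"][2]+27)-s["tcp_pos"]))
    for v in range(ys.min(),ys.max(),20): r=xs[ys==v]; print(v,r.min(),r.max(),end=';')
E
```

```text
time_s: 15.65
tcp_pos: [507.2, -263.3, 259.4]
eef_rot: [0.984, 0.177, 0.001, 0.001]
wrist_force: [0.4, 0.6, -1.1]
opening: 28.0
gripper_force: 30.0
[ 507.2 -263.3  259.4] 20.41251065089303 27.989385647605435
[ 0.6 -1.1 -0. ] 0.0861458629191473
[ 241  146   70  154 9643] [ 63.1   1.3 -26.9]
146 265 290;166 241 310;186 242 309;206 243 308;226 243 308;246 244 307;266 245 306;286 245 305;[ 169  331  173   40 2605] [-21.9   1.4 -27. ]
331 247 304;351 247 304;[343 359 130  12 922] [-37.9  67.2 -26.9]
359 466 466;
```

```bash
python3 -m jog '{"slide":[[0.03,-0.05,0],[0.08,-0.15,0],[0.15,-0.28,0],[0.23,-0.42,0],[0.32,-0.57,0],[0.4,-0.72,0],[0.47,-0.84,0],[0.51,-0.92,0],[0.53,-0.95,0],[0.53,-0.95,0]],"twist":[0,0.01,0.03,0.05,0.07,0.0862,0.0862,0.0862,0.0862,0.0862],"jaw":[1,1,1,1,1,1,1,1,1,1]}'
python3 - <<'E'
from h import *;import cv2,pickle
s=robot.sense();pickle.dump(s,open("w8.pkl","wb"));w=robot.get_image("wrist");cv2.imwrite("pics/w8.png",w)
cv2.imwrite("pics/scene8.png",robot.get_image("scene"))
T=R.from_quat(s["eef_rot"]).as_matrix();t=np.degrees(np.arctan2(T[1,0],T[0,0]));print(s["tcp_pos"],t,s["opening"])
W=cam("wrist",s)
def pr(M,x,y,z): # sander coords from guess
    c=R.from_euler('z',-10.6,degrees=True).as_matrix();return proj(M,c@[x,y,z]+[551.5,39.8,0])
# belt mask: orange
h=cv2.cvtColor(w,cv2.COLOR_BGR2HSV)
c=R.from_euler('z',-10.6,degrees=True).as_matrix()
for y in (-30,0,30):
    print(y,[(x,list(h[tuple(int(round(v)) for v in pr(W,x,y,130))[::-1]])) for x in range(60,101,4)])
S=cam("scene");hs=cv2.cvtColor(cv2.imread("pics/scene8.png"),cv2.COLOR_BGR2HSV)
for y in (-20,0,20):
    print(y,[(x,list(hs[tuple(int(round(v)) for v in pr(S,x,y,130))[::-1]])) for x in range(-100,-60,4)])
for x in (66,):
    print("across",[(y,list(h[tuple(int(round(v)) for v in pr(W,x,y,130))[::-1]])) for y in list(range(-48,-30,3))+list(range(30,49,3))])
E
```

```text
time_s: 16.95
tcp_pos: [547.7, 6.3, 257.1]
eef_rot: [0.996, -0.092, -0.001, 0.0]
wrist_force: [-0.0, -0.0, -1.2]
opening: 28.1
gripper_force: 30.0
[547.7   6.3 257.1] -10.55084454356457 28.063164541076617
-30 [(60, [np.uint8(9), np.uint8(157), np.uint8(221)]), (64, [np.uint8(10), np.uint8(161), np.uint8(212)]), (68, [np.uint8(10), np.uint8(157), np.uint8(209)]), (72, [np.uint8(9), np.uint8(163), np.uint8(213)]), (76, [np.uint8(10), np.uint8(162), np.uint8(221)]), (80, [np.uint8(10), np.uint8(158), np.uint8(140)]), (84, [np.uint8(60), np.uint8(4), np.uint8(68)]), (88, [np.uint8(20), np.uint8(15), np.uint8(154)]), (92, [np.uint8(13), np.uint8(12), np.uint8(193)]), (96, [np.uint8(16), np.uint8(14), np.uint8(198)]), (100, [np.uint8(33), np.uint8(13), np.uint8(178)])]
0 [(60, [np.uint8(10), np.uint8(159), np.uint8(201)]), (64, [np.uint8(10), np.uint8(161), np.uint8(207)]), (68, [np.uint8(10), np.uint8(163), np.uint8(211)]), (72, [np.uint8(9), np.uint8(157), np.uint8(140)]), (76, [np.uint8(9), np.uint8(153), np.uint8(135)]), (80, [np.uint8(10), np.uint8(155), np.uint8(140)]), (84, [np.uint
[... 2384 characters left out ...]
(239)])]
across [(-48, [np.uint8(107), np.uint8(166), np.uint8(184)]), (-45, [np.uint8(106), np.uint8(164), np.uint8(184)]), (-42, [np.uint8(106), np.uint8(171), np.uint8(185)]), (-39, [np.uint8(25), np.uint8(19), np.uint8(245)]), (-36, [np.uint8(11), np.uint8(101), np.uint8(223)]), (-33, [np.uint8(10), np.uint8(160), np.uint8(219)]), (30, [np.uint8(9), np.uint8(162), np.uint8(217)]), (33, [np.uint8(10), np.uint8(160), np.uint8(205)]), (36, [np.uint8(10), np.uint8(159), np.uint8(218)]), (39, [np.uint8(10), np.uint8(160), np.uint8(226)]), (42, [np.uint8(38), np.uint8(12), np.uint8(235)]), (45, [np.uint8(106), np.uint8(171), np.uint8(142)]), (48, [np.uint8(106), np.uint8(163), np.uint8(136)])]
```

```bash
python3 -m jog '{"slide":[[-0.007,-0.07,0],[-0.015,-0.138,0],[-0.015,-0.138,0],[-0.015,-0.138,0.05],[-0.015,-0.138,0.13],[-0.015,-0.138,0.21],[-0.015,-0.138,0.29],[-0.015,-0.138,0.35],[-0.015,-0.138,0.38],[-0.015,-0.138,0.38]],"twist":[0,0,0,0,0,0,0,0,0,0],"jaw":[1,1,1,1,1,1,1,1,1,1]}'
python3 -m jog '{"slide":[[0,0,0.01],[0,0,0.02],[0,0,0.03],[0,0,0.036],[0,0,0.036],[0,0,0.036],[0,0,0.036],[0,0,0.036],[0,0,0.036],[0,0,0.036]],"twist":[0,0,0,0,0,0,0,0,0,0],"jaw":[1,1,1,1,1,1,1,1,1,1]}'
python3 - <<'E'
from h import *;import cv2,pickle
for k in range(4):
    s=robot.sense();w=robot.get_image("wrist");print(s["tcp_pos"],s["wrist_force"],s["eef_rot"]*1000)
cv2.imwrite("pics/w9.png",w);cv2.imwrite("pics/side9.png",robot.get_image("side"));cv2.imwrite("pics/scene9.png",robot.get_image("scene"))
T=R.from_quat(s["eef_rot"]).as_matrix()
W=cam("wrist",s);h=cv2.cvtColor(w,cv2.COLOR_BGR2HSV)
# along far-end column: class transitions
u=275
for v in range(60,200,2): print(v,h[v,u].tolist(),end=' ')
print()
for v in (150,170): print(v,[(u,h[v,u].tolist()) for u in range(195,365,6)])
E
```

```text
time_s: 18.3
tcp_pos: [550.5, 40.4, 162.3]
eef_rot: [0.996, -0.093, -0.001, 0.0]
wrist_force: [0.4, 1.5, -1.3]
opening: 27.7
gripper_force: 30.0
time_s: 19.55
tcp_pos: [550.8, 40.4, 154.0]
eef_rot: [0.996, -0.093, 0.0, -0.0]
wrist_force: [0.0, -0.3, -1.4]
opening: 28.2
gripper_force: 30.0
[550.8  40.4 154. ] [ 0.  -0.3 -1.4] [995.7 -92.6   0.   -0. ]
[550.8  40.4 154. ] [ 0.5  0.5 -0.9] [995.7 -92.5   0.   -0. ]
[550.8  40.4 154. ] [ 0.5 -0.1 -0.2] [995.7 -92.5  -0.   -0. ]
[550.8  40.4 154. ] [ 0.   1.1 -0.9] [995.7 -92.6   0.   -0. ]
60 [23, 16, 197] 62 [27, 13, 199] 64 [24, 13, 199] 66 [23, 11, 193] 68 [21, 13, 198] 70 [20, 19, 198] 72 [27, 14, 195] 74 [27, 13, 199] 76 [21, 17, 197] 78 [21, 17, 196] 80 [22, 14, 197] 82 [15, 16, 196] 84 [20, 17, 185] 86 [23, 13, 171] 88 [26, 13, 153] 90 [23, 15, 139] 92 [34, 14, 127] 94 [35, 14, 110] 96 [23, 11, 96] 98 [18, 15, 83] 100 [8, 13, 81] 102 [10, 62, 91] 104 [10, 161, 146] 106 [10, 155, 145] 108 [10, 152, 143] 110 [9, 159, 138] 112 [11, 163, 138] 114 [9, 152, 139] 116 [9, 149, 139] 118 [9, 152, 139] 120 [10, 153, 145] 122 [9, 154, 146] 12
[... 1324 characters left out ...]
 [106, 162, 190]), (363, [106, 162, 190])]
170 [(195, [108, 155, 143]), (201, [32, 20, 169]), (207, [9, 160, 164]), (213, [10, 153, 175]), (219, [9, 152, 174]), (225, [9, 155, 168]), (231, [10, 159, 165]), (237, [9, 157, 169]), (243, [20, 116, 244]), (249, [27, 76, 255]), (255, [27, 78, 255]), (261, [26, 85, 255]), (267, [26, 85, 255]), (273, [27, 74, 255]), (279, [28, 69, 255]), (285, [27, 76, 255]), (291, [27, 78, 255]), (297, [26, 86, 254]), (303, [24, 90, 254]), (309, [26, 90, 255]), (315, [9, 160, 211]), (321, [10, 159, 220]), (327, [10, 156, 239]), (333, [10, 155, 236]), (339, [17, 43, 237]), (345, [103, 64, 195]), (351, [106, 163, 185]), (357, [106, 163, 189]), (363, [106, 168, 184])]
```

```bash
python3 - <<'E'
from h import *
s=robot.sense();W=cam("wrist",s);T=R.from_quat(s["eef_rot"]).as_matrix()
for q in [(275,102.5,130),(275,153,181),(275,146.5,141),(202,150,130),(343,150,130),(201.5,170,130),(340,170,130)]: print(q,T.T@(ray(W,q[:2],q[2])-s["tcp_pos"]))
import cv2
# side/scene check of cover: yellow blob centroid on rail now vs right after release unaffected
c=cv2.imread("pics/scene9.png");h=cv2.cvtColor(c,cv2.COLOR_BGR2HSV);m=cv2.inRange(h,(20,150,120),(34,255,255))
n,l,st,ce=cv2.connectedComponentsWithStats(m);print([(st[i].tolist(),ce[i]) for i in range(1,n) if st[i][4]>60],proj(cam("scene"),[467,272,125]))
E
```

```text
(275, 102.5, 130) [82.8  0.5 23.9]
(275, 153, 181) [ 61.    0.6 -27.1]
(275, 146.5, 141) [60.5  0.5 12.9]
(202, 150, 130) [ 57.7 -40.3  23.9]
(343, 150, 130) [57.8 38.5 23.9]
(201.5, 170, 130) [ 46.5 -41.4  23.9]
(340, 170, 130) [46.6 37.5 23.9]
[([197, 128, 43, 14, 108], array([223.7, 135.9])), ([190, 133, 34, 37, 265], array([205.7, 157.8])), ([314, 194, 43, 52, 966], array([338. , 218.6]))] [339.9 214.3]
```

```bash
python3 -m jog '{"slide":[[0,-0.003,0.002],[0,-0.006,0.004],[0,-0.006,0.004],[0,-0.006,0.004],[0,-0.006,0.004],[0,-0.006,0.004],[0,-0.006,0.004],[0,-0.006,0.004],[0,-0.006,0.004],[0,-0.006,0.004]],"twist":[0,0,0,0,0,0,0,0,0,0],"jaw":[1,1,1,1,1,1,1,1,1,1]}' && python3 -c "
from station import robot
print(robot.job_done())"
```

```text
time_s: 21.1
tcp_pos: [551.1, 41.8, 153.0]
eef_rot: [0.996, -0.093, 0.0, -0.0]
wrist_force: [0.4, -0.8, -0.6]
opening: 27.5
gripper_force: 30.0
the job is handed in; nothing more can be done
None
```

I handed the job in at 21.1 s: the yellow cover hangs released on the rail's bar, centred to about 2 mm but slightly rolled when last viewed, and the blank is held level about 1 cm above the middle of the bare belt.

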